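# Fetch the tape roll from behind the cup and the stamp

### The job

Fetch the roll of surgical tape from the back of the grey organiser. First move the sample cup and the stamp that stand in front of it over to the black mat, leaving the roll alone meanwhile; then lay the roll flat in the steel tray, and only after that put the cup and the stamp back upright just where each of them stood at the start. Keep the cup and the stamp upright all the time and leave the vial and the lancet box alone.

Things in the scene. Friction and masses are not known exactly. Their poses are not given: they have to be found in the camera images.
- cup: Sample cup with red screw lid, white, 51 mm across the lid (z 50 to 64 mm), about 44 mm across the body below, 64 mm high, about 50 g, closed and rigid. Origin: centre of its underside; z up. Stands in the organiser's front bay at the start, left or right of the stamp. Can be held by the lid.
- stamp: Self-inking stamp with a blue upper part on a black frame, 39 mm (its x) by 58 mm (its y) by 74 mm high, 75 g; the blue part (z 34 to 74 mm) is rigid here and can be held across its 39 mm. Origin: centre of its underside; z up. Stands in the organiser's front bay beside the cup at the start, its x about along the organiser's x.
- roll: Roll of beige surgical tape lying flat, 58 mm diameter, 25 mm high, 50 g; its hole is only a look, it is solid. Origin: centre of its underside; z is its axis. Lies in the organiser's rear pocket at the start.
- organiser: Grey plastic desk organiser, fixed, 175 (x) by 164 mm (y), open above. Origin: centre of its underside; +x to its rear, away from the robot. Floor 4 mm thick, walls and cheeks 30 mm high, front lip 8 mm. Rear pocket x 2 to 81 mm, y -36 to 36 mm: roll at x = 20, y = 0; 30 mm free behind it, 7 mm beside. Front bay: cup and stamp near x = -42, y = +36 and -36 mm, either way round.
- mat: Black rubber mat, fixed, 190 mm (its x) by 130 mm (its y), 3 mm thick, flat on the desk to the left or right of the organiser. Origin: centre of its underside. Side area for the cup and the stamp.
- tray: Shallow rectangular steel tray, fixed, 190 mm (its x) by 130 mm (its y), rim 14 mm high, walls and floor 3 mm thick, on the other side of the organiser. Origin: centre of its underside. Destination of the roll.
- vial: Amber vial with black cap, 29 mm diameter, 58 mm high, standing behind the organiser, left. Bystander. Origin: centre of its underside.
- lancet_box: Small open green-and-white carton, 51 by 76 by 22 mm, on the desk behind the organiser, right. Bystander. Origin: centre of its underside.

How it is judged (in metres and radians):
On the way, in this order (a step that is already met when the one before it is completed fails the run):
1. the cup and the stamp both stand upright on the mat, released, the roll still in its pocket within 15 mm of its start (x of cup in the frame of mat between -0.085 and 0.085 m and y of cup in the frame of mat between -0.055 and 0.055 m and z of each of cup, stamp in the frame of mat below 0.01 m and angle between each of cup, stamp, cup, stamp's own z axis and vertical below 0.1 rad and x of stamp in the frame of mat between -0.085 and 0.085 m and y of stamp in the frame of mat between -0.055 and 0.055 m and linear speed of each of cup, stamp below 0.03 m/s and contact force between the fingers and cup below 0.2 N and contact force between the fingers and stamp below 0.2 N and distance of roll from where it was at the start of the episode below 0.015 m), for 0.2 s.
2. the roll lies flat in the tray, released, while the cup and the stamp still stand on the mat (x of roll in the frame of tray between -0.068 and 0.068 m and y of roll in the frame of tray between -0.038 and 0.038 m and z of roll in the frame of tray below 0.01 m and linear speed of roll below 0.03 m/s and angle between each of roll, cup, stamp's own z axis and vertical below 0.1 rad and contact force between the fingers and roll below 0.2 N and x of cup in the frame of mat between -0.085 and 0.085 m and y of cup in the frame of mat between -0.055 and 0.055 m and z of each of cup, stamp in the frame of mat below 0.01 m and x of stamp in the frame of mat between -0.085 and 0.085 m and y of stamp in the frame of mat between -0.055 and 0.055 m), for 0.2 s.
At the end, for the whole second after the job is handed in: The roll lies flat in the steel tray (tilt under 0.1 rad, centre at most 68 and 38 mm from the tray's centre along its x and y); the cup and the stamp stand upright (tilt under 0.1 rad), each within 15 mm of where it stood at the start; all released and at rest (distance of each of cup, stamp from where it was at the start of the episode below 0.015 m and linear speed of each of cup, stamp, roll below 0.03 m/s and angle between each of cup, stamp, roll's own z axis and vertical below 0.1 rad and contact force between the fingers and cup below 0.2 N and contact force between the fingers and stamp below 0.2 N and x of roll in the frame of tray between -0.068 and 0.068 m and y of roll in the frame of tray between -0.038 and 0.038 m and z of roll in the frame of tray below 0.01 m and contact force between the fingers and roll below 0.2 N); the robot touches nothing.
It fails at once if the cup or the stamp is tipped by more than 0.6 rad (angle between any of cup, stamp's own z axis and vertical above 0.6 rad).
It fails at once if the vial or the lancet box is moved more than 15 mm (distance of any of vial, lancet_box from where it was at the start of the episode above 0.015 m).
It also fails if it takes over 120 s, if anything falls off the work surface, if the arm or the gripper's body presses on something with over 40 N, if the wrist force passes 120 N, or if a joint passes its speed limit or range.

### The arm

A 6-joint arm with a two-finger parallel gripper is mounted at the origin on a cart in front of the work surface, level with it; the furniture and walls round the work are solid. World frame = base frame: x ahead of the robot, y to its left, z up, the work surface at z = 0. Lengths are in m, angles in degrees, forces in N, time in s.
With the tool pointing down it reaches from about 0.35 to 0.85 m from the base axis. Payload 8.1 kg.
Tool frame: the origin (TCP) lies midway between the tips of the shut fingers; the grasp point (between the pads) lies 19 mm behind it (arm.grasp_offset is the distance from the TCP to the grasp point, in m); z points along the fingers, y is the line along which they close (so a half turn about z gives the same grasp; the last joint's range is limited). The gripper opens to 85 mm and grips with 20 to 120 N. Pads are 22 mm wide; open, the fingers measure 114 mm over their backs; the gripper's body (76 mm by 85 mm) begins 54 mm behind the grasp point. The pads swing forward as they close: fully open they stand 13 mm farther back than shut.
Start: joints at [68.56, 7.471, 85.268, -0, 87.261, -4.893], TCP at [0.171, 0.575, 0.231] pointing down, gripper open.
Joint ranges: [-169.43, 169.43], [-51.17, 129.36], [1.28, 143.12], [-76.62, 256.62], [0, 156.53], [-152.29, 152.29]. Speed limits (degrees/s): [136.94, 136.94, 159.86, 180, 180, 180].

### API

Orientations are given as a 3x3 rotation matrix whose columns are the frame's x, y, z axes.
In Python, from cell import monitor, eyes, ticket, arm gives the robot as it stands.
- The arm moves only by the tool play_rows, never from a script. Its argument "plan" is a list of rows, each a list of 5 numbers: the opening, from -1 (shut) to 1 (fully open), then the shift along the tool's x, y, z normalised to -1 to 1, where 1 is 12 cm, then the turn about the tool's z normalised to -1 to 1, where 1 is 90 degrees. In form: [[claw, dx, dy, dz, yaw], ...]. A call has 1 to 12 rows; each row is the pose to reach, as a shift and turn from the pose commanded when the call began, along the tool's axes at that moment; what a row does not reach only later rows make up. A row lasts 1/12 s, in which the tool goes at most 41.7 mm and 7.16 degrees, less where a joint would pass 70% of its speed; a pose out of reach is approached as far as the arm can. A call with a number of a shift or a turn outside -1 to 1 is refused whole. A call with a gripper value outside its range is refused whole. The fingers move at their own pace and stop on an object; "newtons" is the grip in N (left out, the last holds). Time passes only in rows, so rows that repeat a pose let the fingers close. It gives the time, the measured TCP pose, the force, the opening and the grip force at its end, in the units of the state.
- monitor.get_obs(): the state, without advancing time (a new reading comes with each control period).
- eyes.get_image(name): name is "side" or "top"; returns (picture, depth): 480x640x3 uint8, red, green, blue; 480x640 float32, m along the optical axis (not along the pixel's ray), 0 where there is no reading.
- eyes.camera_params(name): a dict with "fov_y" (degrees; the focal length in pixels is half the picture's height over the tangent of half this angle, whatever the lens; pixels are square), "cx", "cy" (the principal point, pixels), "k1" (the pictures are not rectified: a ray, as slopes to the right and down, at radius r is drawn at 1 + k1 r^2 times it, then the intrinsics apply), "R" (3x3) and "t" (3): a world point X has camera coordinates R X + t. Camera axes: x right, y down, z forward; pixel columns grow to the right and rows downward; lengths in m; the calibration is good to about 2 mm. A picture is of the moment at which its call begins. camera_params takes no time and is no camera call.
- ticket.job_done(): hands the job in; it is judged then, once.
The state is a dict: "time": time; "joint_positions": joint angles; "qvel": joint speeds; "joint_torque": joint torques, N m; "ee_pos": TCP position; "ee_rot": TCP orientation; "contact_force": force on the tool from outside, world axes, zero at the start; "moment": the same for the moment, N m; "finger_gap": finger opening in m; "gripper_force": force on a finger pad.
Only numpy, scipy, OpenCV 4.12 (cv2) and the standard library are available. Lean on these libraries where they do the work, as an engineer would, in place of code of your own. Each camera call takes 0.05 s, during which the arm holds its last target. There are 200 camera calls.

## Working session

There is one attempt and no reset: what is moved stays moved. The work goes in short steps, Python scripts to look and compute and a tool call to move; the robot and the scene stay as the last step left them, time stands still between calls to the robot, and variables do not carry over. Pictures are saved under pics/ and viewed, at most 14 in all, crops included, and the job is handed in when it is done.

Besides the shell and the picture viewer there is one more tool, called in YAML: its name, and indented under it one key for each argument. play_rows: Moves the arm, as the interface text tells. Its arguments: {"type":"object","properties":{"plan":{"type":"array","items":{"type":"array","items":{"type":"number","minimum":-1,"maximum":1}}},"newtons":{"type":"number"}},"required":["plan"]}

```bash
mkdir -p pics; ls
cat > h.py <<'E'
import numpy as np, cv2
from cell import monitor, eyes, ticket, arm
def K(n):
    p=eyes.camera_params(n); f=240/np.tan(np.radians(p['fov_y'])/2)
    return p, np.array([[f,0,p['cx']],[0,f,p['cy']],[0,0,1.]]), np.array([p['k1'],0,0,0,0.])
def rays(n,uv):
    p,k,d=K(n); s=cv2.undistortPoints(np.array(uv,float).reshape(-1,1,2),k,d)[:,0]
    R=np.array(p['R']);t=np.array(p['t']); return -R.T@t, np.c_[s,np.ones(len(s))]@R
def onz(n,uv,z):
    c,r=rays(n,uv); return c+r*((z-c[2])/r[:,2])[:,None]
def proj(n,X):
    p,k,d=K(n); return cv2.projectPoints(np.array(X,float).reshape(-1,1,3),cv2.Rodrigues(np.array(p['R']))[0],np.array(p['t'],float),k,d)[0][:,0]
def cloud(n,depth):
    v,u=np.mgrid[:480,:640]; c,r=rays(n,np.c_[u.ravel(),v.ravel()])
    X=c+r*depth.ravel()[:,None]; X[depth.ravel()<=0]=np.nan; return X.reshape(480,640,3)
def grab(n,f):
    im,d=eyes.get_image(n); im=np.array(im); cv2.imwrite('pics/'+f+'.png',im[:,:,::-1]); np.savez(f+'.npz',im=im,d=d); return im,d
E
python3 - <<'E'
from h import *
o=monitor.get_obs(); print({k:np.round(v,4).tolist() for k,v in o.items()}); print(arm.grasp_offset)
for n in('top','side'):
    im,d=grab(n,n+'0'); print(n,{k:np.round(v,3).tolist() for k,v in eyes.camera_params(n).items()})
E
```

```text
pics
{'time': 0.0, 'joint_positions': [68.561, 7.5157, 85.3306, 0.0007, 87.2614, -4.8914], 'qvel': [0.0307, -0.0444, 0.0013, 0.0272, 0.246, -0.0517], 'joint_torque': [-0.0008, -56.9428, -50.0537, -0.0003, 0.0157, 0.0], 'ee_pos': [0.1706, 0.5746, 0.2302], 'ee_rot': [[-0.9586, 0.2848, -0.0007], [0.2848, 0.9586, -0.0017], [0.0002, -0.0019, -1.0]], 'contact_force': [0.3171, -0.0637, -0.3292], 'moment': [-0.0001, -0.0394, 0.0132], 'gripper_force': 0.0, 'finger_gap': 0.0852}
0.0187
top {'fov_y': 47.518, 'cx': 322.237, 'cy': 241.429, 'k1': -0.142, 'R': [[-0.065, -0.998, -0.003], [-0.97, 0.064, -0.236], [0.235, -0.013, -0.972]], 't': [0.048, 0.588, 0.946]}
side {'fov_y': 51.038, 'cx': 317.791, 'cy': 243.912, 'k1': -0.042, 'R': [[-0.998, 0.062, -0.001], [0.025, 0.384, -0.923], [-0.056, -0.921, -0.385]], 't': [0.584, 0.038, 1.088]}
```

View pics/top0.png

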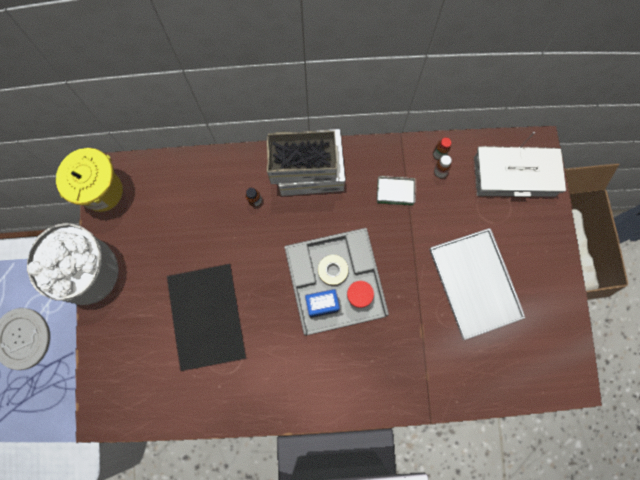

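View pics/side0.png

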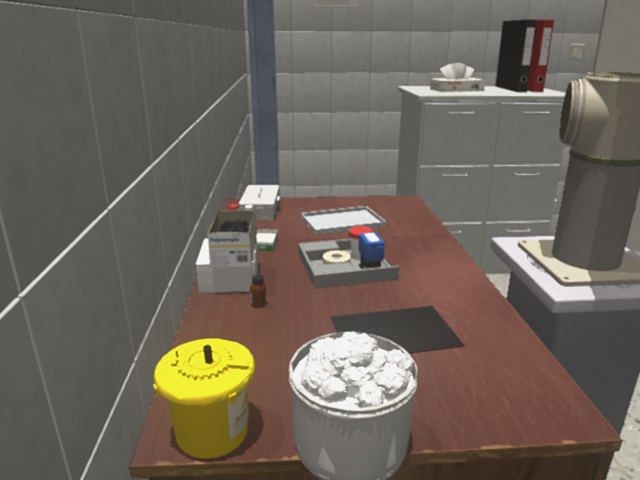

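The top view shows the mat at about (206,317), organiser (336,281), tray (478,284), stamp (322,303), cup lid (360,294), roll (333,270), vial (253,196) and lancet box (397,190). The side view agrees, and the arm is clear of the scene.

Run:
```python
from h import *
for n in('top','side'):
    z=np.load(n+'0.npz'); im,d=z['im'],z['d']; X=cloud(n,d)
    p=eyes.camera_params(n); print(n,'cam',(-np.array(p['R']).T@p['t']).round(3))
    hsv=cv2.cvtColor(im,cv2.COLOR_RGB2HSV); H,S,V=[hsv[...,i].astype(int) for i in range(3)]
    box=(X[...,0]>.2)&(X[...,0]<.85)&(abs(X[...,1])<.55)
    def rep(name,m):
        m=m&box; k,l,st,_=cv2.connectedComponentsWithStats(m.astype(np.uint8)); 
        i=1+st[1:,4].argmax(); m=l==i; P=X[m]; P=P[~np.isnan(P[:,0])]
        r=cv2.minAreaRect((P[:,:2]*1000).astype(np.float32))
        print(n,name,m.sum(),'z',np.percentile(P[:,2],[2,50,98]).round(4),'mean',P.mean(0).round(4),'rect',np.round(r[0],1),np.round(r[1],1),round(r[2],1))
        return m
    zz=X[...,2]
    rep('cuplid',((H<8)|(H>172))&(S>190)&(V>120)&(zz>.045))
    rep('stamptop',(zz>.066)&(H<140)&(abs(X[...,1])<.15)&(X[...,0]<.62))
    rep('blue',(H>100)&(H<130)&(S>120)&(zz>.03)&(abs(X[...,1])<.15))
    rep('roll',(zz>.024)&(zz<.04)&(H>15)&(H<35)&(S>25)&(V>150)&(abs(X[...,1])<.15))
    rep('organiser',(zz>.003)&(S<40)&(V>60)&(abs(X[...,1])<.18)&(X[...,0]<.68)&(zz<.045))
    rep('mat',(V<45)&(S<90)&(zz<.012)&(X[...,1]>.12))
    rep('tray',(S<40)&(V>110)&(X[...,1]<-.12)&(X[...,0]<.68))
    rep('desk',(S>100)&(H<12)&(abs(zz)<.02))
```

```text
top cam [0.351 0.023 1.058]Traceback (most recent call last):
  File "<stdin>", line 14, in <module>
  File "<stdin>", line 9, in rep
ValueError: attempt to get argmax of an empty sequence
```

Run:
```python
from h import *
for n,ps in(('top',[(360,294),(323,302),(206,317),(478,284),(400,380),(333,255),(300,265)]),('side',[(361,232),(372,242),(400,330),(337,257)])):
    z=np.load(n+'0.npz'); im,d=z['im'],z['d']; X=cloud(n,d)
    hsv=cv2.cvtColor(im,cv2.COLOR_RGB2HSV)
    for u,v in ps: print(n,u,v,d[v,u].round(3),X[v,u].round(3),im[v,u],hsv[v,u])
```

```text
top 360 294 1.0 [ 0.488 -0.053  0.064] [237  89  83] [  1 166 237]
top 323 302 0.984 [0.476 0.016 0.076] [238 240 241] [100   3 241]
top 206 317 1.052 [0.47  0.245 0.002] [49 53 48] [54 24 53]
top 478 284 1.067 [ 0.5   -0.294  0.   ] [232 234 234] [ 90   2 234]
top 400 380 1.026 [ 0.327 -0.121 -0.001] [114  76  70] [  4  98 114]
top 333 255 1.054 [ 0.572 -0.01   0.028] [234 236 219] [ 34  18 236]
top 300 265 1.05 [0.557 0.055 0.028] [191 193 187] [ 40   8 193]
side 361 232 1.068 [ 0.491 -0.036  0.067] [232  85  99] [177 162 232]
side 372 242 0.991 [0.481 0.044 0.077] [103 130 198] [111 122 198]
side 400 330 0.834 [0.464 0.247 0.002] [68 66 63] [18 19 68]
side 337 257 1.067 [ 0.543 -0.018  0.019] [160 155 144] [ 21  26 160]
```

```bash
cat > seg.py <<'E'
from h import *
def seg(n,im,d,names=None):
    X=cloud(n,d); hsv=cv2.cvtColor(im,cv2.COLOR_RGB2HSV); H,S,V=[hsv[...,i].astype(int) for i in range(3)]
    x,y,z=X[...,0],X[...,1],X[...,2]; box=(x>.2)&(x<.85)&(abs(y)<.55); mid=(abs(y)<.15)&(x<.66)&(x>.38)
    red=((H<8)|(H>170))&(S>130)&(V>110); blue=(H>95)&(H<130)&(S>80)
    M=dict(cuplid=red&(z>.058)&(z<.07), stamptop=(z>.070)&(z<.082)&~red, blue=blue&(z>.03),
      roll=(z>.015)&(z<.05)&(S>14)&(H>15)&(H<40)&(V>140)&mid,
      organiser=(z>.004)&(S<60)&(V>60)&mid, mat=(V<100)&(S<60)&(z<.012)&(z>-.01)&(y>.12),
      tray=(S<50)&(V>120)&(y<-.15)&(x<.66)&(z<.05),rim=(z>.023)&(z<.037)&(S<14)&mid)
    for k in names or M:
        m=M[k]&box; m=m.astype(np.uint8); c,l,st,_=cv2.connectedComponentsWithStats(m)
        if c<2: print(n,k,'none'); continue
        if k!='rim': m=l==1+st[1:,4].argmax()
        P=X[m>0]; r=cv2.minAreaRect((P[:,:2]*1000).astype(np.float32))
        print(n,k,len(P),'z',np.percentile(P[:,2],[2,50,98]).round(4),'mean',P[:,:2].mean(0).round(4),'rect',np.round(r[0],1),np.round(r[1],1),round(r[2],1))
E
python3 - <<'E'
from seg import *
for n in('top','side'):
    z=np.load(n+'0.npz'); seg(n,z['im'],z['d'])
i=np.load('top0.npz')['im'][220:345,270:400]; cv2.imwrite('pics/c0.png',cv2.resize(i,None,fx=5,fy=4.6,interpolation=2)[:,:,::-1])
E
```

```text
top cuplid 533 z [0.0619 0.066  0.0693] mean [ 0.4879 -0.053 ] rect [488.3 -53.1] [47.8 46.9] 8.3
top stamptop 1093 z [0.0703 0.0766 0.0817] mean [ 0.8399 -0.1513] rect [ 840.5 -164.8] [770.2   7.6] 89.9
top blue 420 z [0.0535 0.0762 0.0803] mean [0.4737 0.0172] rect [476.6  17.5] [38.9 57.7] 7.6
top roll 532 z [0.021  0.0266 0.0308] mean [ 0.5435 -0.0076] rect [544.2  -7.1] [56.1 56.8] 86.4
top organiser 3901 z [0.0042 0.0273 0.0321] mean [ 0.5426 -0.008 ] rect [523.6 -12. ] [176.7 164.9] 9.2
top mat 6202 z [-0.0016  0.0023  0.0063] mean [0.4706 0.2459] rect [472.4 246.4] [189.1 128.6] 7.7
top tray 6460 z [-0.0027  0.0018  0.014 ] mean [ 0.501  -0.2922] rect [ 501.5 -292.7] [201.6 139.8] 14.1
top rim 2229 z [0.0241 0.0286 0.0325] mean [ 0.5607 -0.004 ] rect [524.2 -11.3] [173.7 162.7] 9.3
side cuplid 160 z [0.0596 0.0663 0.0681] mean [ 0.4939 -0.0513] rect [492.1 -54.9] [50.4 40.8] 21.7
side stamptop 1243 z [0.0703 0.0768 0.0813] mean [0.8404 0.2777] rect [840.6   1.6] [1096.5    4.1] 90.0
side blue 492 z [0.0392 0.0616 0.0778] mean [0.4811 0.0378] rect [479.2  22.6] [38.2 55. ] 9.4
side roll 298 z [0.0195 0.0268 0.0296] mean [ 0.5476 -0.0021] rect [546.8  -3.7] [91.8 54.9] 85.9
side organiser 2731 z [0.0046 0.0241 0.0394] mean [0.5412 0.0158] rect [525.3 -10.8] [176.4 169.5] 9.4
side mat 3487 z [0.0001 0.0019 0.0035] mean [0.4579 0.2393] rect [474.1 246.7] [190.4 130.5] 6.5
side tray 1206 z [0.0002 0.0027 0.0138] mean [ 0.504  -0.2998] rect [ 500.  -310.6] [210.8 178.3] 13.1
side rim 968 z [0.0234 0.0287 0.0306] mean [0.5598 0.0176] rect [527.7  -9.7] [171.1 165.7] 9.7
```

View pics/c0.png

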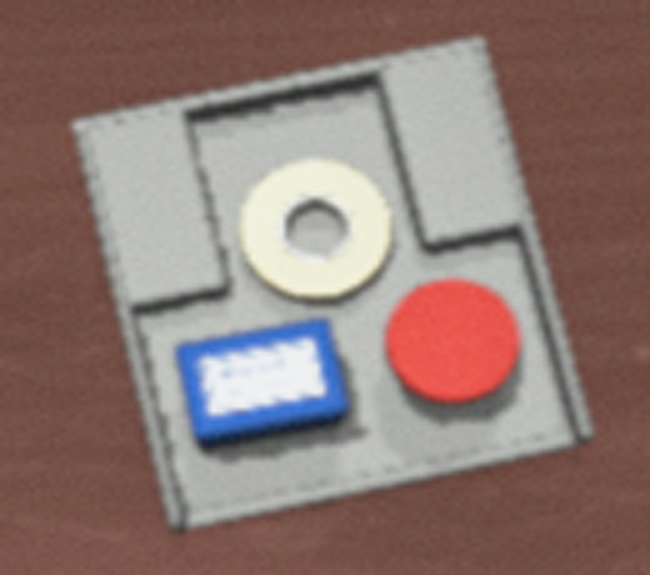

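```bash
cat > go.py <<'E'
import sys
from h import *
# go.py x y z [yaw of tool y, deg]: calls from the measured pose; turn done in the first call
a=[float(v) for v in sys.argv[1:]]; o=monitor.get_obs(); p=np.array(o['ee_pos']); R=np.array(o['ee_rot'])
yaw=np.degrees(np.arctan2(R[1,1],R[0,1])); turn=-((a[3]-yaw+90)%180-90) if len(a)>3 else 0
print('now',p.round(4),'yaw',round(yaw,2),'gap',round(float(o['finger_gap']),4),'t',round(o['time'],2))
t=np.array(a[:3]); n=1
while n<9:
    q,Q,out=p.copy(),R.copy(),[]
    for i in range(n):
        w=q+(t-q)/(n-i); s=Q.T@(w-q)/.12; out.append((*s.round(3),round(turn/90,3) if i==0 else 0)); q=w
        if i==0: c,s_=np.cos(np.radians(turn)),np.sin(np.radians(turn)); Q=Q@np.array([[c,-s_,0],[s_,c,0],[0,0,1]])
    if max(abs(np.array(out)[:,:3]).max(),0)<=1: break
    n+=1
for r in out: print([float(v) for v in r],'rows>=',int(np.ceil(max(np.linalg.norm(r[:3])*120/41.7,abs(r[3])*90/7.16))))
E
python3 go.py .4765 .017 .15 9.3
```

```text
now [0.1707 0.5747 0.2304] yaw 73.45 gap 0.0854 t 0.1
[-0.753, -0.746, 0.135, 0.713] rows>= 9
[-0.999, 0.353, 0.135, 0.0] rows>= 4
[-0.999, 0.353, 0.135, 0.0] rows>= 4
[-0.999, 0.353, 0.135, 0.0] rows>= 4
[-0.999, 0.353, 0.135, 0.0] rows>= 4
```

play_rows:
  plan:
    - [1, -0.3, -0.3, 0.05, 0.25]
    - [1, -0.75, -0.75, 0.13, 0.713]
    - [1, -0.75, -0.75, 0.13, 0.713]
    - [1, -0.75, -0.75, 0.13, 0.713]
    - [1, -0.75, -0.75, 0.13, 0.713]
    - [1, -0.75, -0.75, 0.13, 0.713]
    - [1, -0.75, -0.75, 0.13, 0.713]
    - [1, -0.75, -0.75, 0.13, 0.713]
    - [1, -0.75, -0.75, 0.13, 0.713]
    - [1, -0.75, -0.75, 0.13, 0.713]
    - [1, -0.75, -0.75, 0.13, 0.713]

```text
time: 1.02
ee_pos: [0.2314, 0.4631, 0.2153]
ee_rot: [[-0.165, 0.986, -0.0], [0.986, 0.165, -0.001], [-0.0, -0.0, -1.0]]
contact_force: [-1.5, 0.3, -0.5]
finger_gap: 0.0852
gripper_force: 0.0
```

play_rows:
  plan:
    - [1, -0.25, 0.09, 0.03, 0]
    - [1, -0.5, 0.18, 0.07, 0]
    - [1, -0.75, 0.27, 0.1, 0]
    - [1, -1, 0.35, 0.13, 0]
    - [1, -1, 0.35, 0.13, 0]

```text
time: 1.43
ee_pos: [0.2939, 0.3476, 0.199]
ee_rot: [[-0.163, 0.987, -0.0], [0.987, 0.163, -0.003], [-0.003, -0.001, -1.0]]
contact_force: [-0.9, 0.4, 0.5]
finger_gap: 0.0858
gripper_force: 0.0
```

play_rows:
  plan:
    - [1, -0.25, 0.09, 0.03, 0]
    - [1, -0.5, 0.18, 0.07, 0]
    - [1, -0.75, 0.27, 0.1, 0]
    - [1, -1, 0.35, 0.13, 0]
    - [1, -1, 0.35, 0.13, 0]

```text
time: 1.85
ee_pos: [0.3546, 0.2362, 0.1837]
ee_rot: [[-0.162, 0.987, 0.0], [0.987, 0.162, -0.002], [-0.002, -0.0, -1.0]]
contact_force: [0.4, 0.5, 0.3]
finger_gap: 0.0855
gripper_force: 0.0
```

```bash
python3 go.py .4765 .017 .15 9.3
```

```text
now [0.3546 0.2362 0.1837] yaw 9.32 gap 0.0855 t 1.85
[-0.983, 0.353, 0.143, 0.0] rows>= 4
[-0.983, 0.354, 0.143, 0.0] rows>= 4
```

play_rows:
  plan:
    - [1, -0.25, 0.09, 0.03, 0]
    - [1, -0.5, 0.18, 0.07, 0]
    - [1, -0.75, 0.27, 0.1, 0]
    - [1, -0.98, 0.35, 0.14, 0]
    - [1, -0.98, 0.35, 0.14, 0]

```text
time: 2.27
ee_pos: [0.4149, 0.1275, 0.167]
ee_rot: [[-0.162, 0.987, -0.0], [0.987, 0.162, -0.002], [-0.002, -0.0, -1.0]]
contact_force: [0.3, 0.6, 0.5]
finger_gap: 0.0857
gripper_force: 0.0
```

play_rows:
  plan:
    - [1, -0.25, 0.09, 0.03, 0]
    - [1, -0.5, 0.18, 0.07, 0]
    - [1, -0.75, 0.27, 0.1, 0]
    - [1, -0.98, 0.35, 0.14, 0]
    - [0.55, -0.98, 0.35, 0.14, 0]
    - [0.55, -0.98, 0.35, 0.14, 0]
    - [0.55, -0.98, 0.35, 0.14, 0]
    - [0.55, -0.98, 0.35, 0.14, 0]
    - [0.55, -0.98, 0.35, 0.14, 0]

```text
time: 3.02
ee_pos: [0.4738, 0.0226, 0.1511]
ee_rot: [[-0.164, 0.987, 0.0], [0.987, 0.164, 0.0], [0.0, 0.0, -1.0]]
contact_force: [-0.5, -0.1, 0.4]
finger_gap: 0.0657
gripper_force: 0.0
```

```bash
python3 go.py .4765 .017 .041 9.3
python3 - <<'E'
from seg import *
im,d=grab('top','top1'); seg('top',im,d,['cuplid','roll','rim'])
im,d=grab('side','side1'); cv2.imwrite('pics/s1.png',cv2.resize(im[150:330,250:490],None,fx=3,fy=3)[:,:,::-1])
E
```

```text
now [0.4738 0.0226 0.1511] yaw 9.41 gap 0.0657 t 3.02
[-0.05, 0.014, 0.918, 0.001] rows>= 3
top cuplid 87 z [0.0624 0.0662 0.0688] mean [ 0.4774 -0.0407] rect [475.9 -39.2] [18.4 18.9] 85.2
top roll 8 z [0.0275 0.0293 0.0314] mean [ 0.4566 -0.1026] rect [ 457.  -103.1] [ 1.7 11.4] 85.5
top rim 66 z [0.0243 0.0286 0.0329] mean [0.4509 0.0568] rect [451.2  56.9] [54.   4.3] 9.3
```

View pics/s1.png

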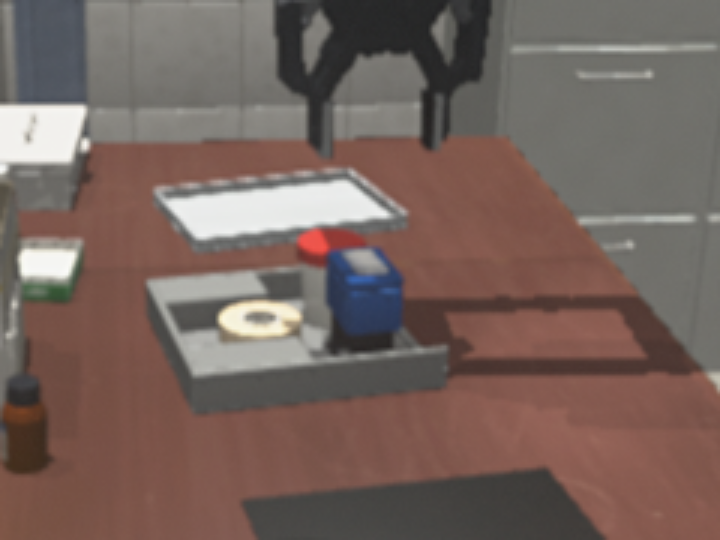

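The side crop shows the fingers at about (320,130) and (435,125), straddling the line of the stamp at (365,290). There is about 13 mm clearance on each side, so I descend and grip.

play_rows:
  plan:
    - [0.55, -0.05, 0.01, 0.15, 0]
    - [0.55, -0.05, 0.01, 0.3, 0]
    - [0.55, -0.05, 0.01, 0.45, 0]
    - [0.55, -0.05, 0.01, 0.6, 0]
    - [0.55, -0.05, 0.01, 0.75, 0]
    - [0.55, -0.05, 0.01, 0.85, 0]
    - [0.55, -0.05, 0.01, 0.92, 0]
    - [0.55, -0.05, 0.01, 0.92, 0]
  newtons: 30

```text
time: 3.78
ee_pos: [0.4746, 0.0162, 0.0387]
ee_rot: [[-0.162, 0.987, -0.003], [0.987, 0.162, 0.0], [0.001, -0.003, -1.0]]
contact_force: [-0.0, 0.0, 0.3]
finger_gap: 0.0658
gripper_force: 0.0
```

play_rows:
  plan:
    - [-0.4, 0, 0, 0, 0]
    - [-0.4, 0, 0, 0, 0]
    - [-0.4, 0, 0, 0, 0]
    - [-0.4, 0, 0, 0, 0]
    - [-0.4, 0, 0, 0, 0]
    - [-0.4, 0, 0, 0, 0]
    - [-0.4, 0, 0, 0, 0]
    - [-0.4, 0, 0, 0, 0]

```text
time: 4.45
ee_pos: [0.4771, 0.0157, 0.0417]
ee_rot: [[-0.161, 0.987, 0.002], [0.987, 0.161, 0.0], [-0.0, 0.002, -1.0]]
contact_force: [-0.8, 2.2, 6.3]
finger_gap: 0.0384
gripper_force: 33.7
```

```bash
python3 go.py .4765 .017 .15
python3 - <<'E'
import numpy as np
# mat frame spots -> world
c=np.array([.473,.2465]); a=np.radians(7.5); e=np.array([np.cos(a),np.sin(a)])
print('stamp',c+.045*e,'cup',c-.045*e)
E
```

```text
now [0.4771 0.0157 0.0417] yaw 9.28 gap 0.0384 t 4.45
[0.011, -0.002, -0.903, 0.0] rows>= 3
stamp [0.51761502 0.25237368] cup [0.42838498 0.24062632]
```

play_rows:
  plan:
    - [-0.4, 0, 0, -0.1, 0]
    - [-0.4, 0, 0, -0.25, 0]
    - [-0.4, 0, 0, -0.4, 0]
    - [-0.4, 0, 0, -0.55, 0]
    - [-0.4, 0, 0, -0.65, 0]
    - [-0.4, 0, 0, -0.65, 0]
    - [-0.4, 0, 0, -0.65, 0]

```text
time: 5.03
ee_pos: [0.4766, 0.0156, 0.1188]
ee_rot: [[-0.161, 0.987, 0.002], [0.987, 0.161, -0.0], [-0.0, 0.001, -1.0]]
contact_force: [-0.5, -0.1, -1.6]
finger_gap: 0.0387
gripper_force: 33.1
```

```bash
python3 go.py .5176 .2524 .115 7.5
```

```text
now [0.4766 0.0156 0.1188] yaw 9.28 gap 0.0387 t 5.03
[0.946, 0.328, 0.016, 0.02] rows>= 3
[0.956, 0.298, 0.016, 0.0] rows>= 3
```

play_rows:
  plan:
    - [-0.4, 0.1, 0.03, 0, 0.02]
    - [-0.4, 0.25, 0.08, 0, 0.02]
    - [-0.4, 0.42, 0.14, 0, 0.02]
    - [-0.4, 0.6, 0.2, 0, 0.02]
    - [-0.4, 0.78, 0.27, 0.02, 0.02]
    - [-0.4, 0.95, 0.33, 0.02, 0.02]

```text
time: 5.53
ee_pos: [0.4956, 0.1354, 0.1138]
ee_rot: [[-0.13, 0.991, -0.003], [0.992, 0.13, -0.0], [-0.0, -0.003, -1.0]]
contact_force: [0.4, -0.2, -0.6]
finger_gap: 0.0378
gripper_force: 33.1
```

play_rows:
  plan:
    - [-0.4, 0.18, 0.05, 0, 0]
    - [-0.4, 0.36, 0.11, 0, 0]
    - [-0.4, 0.54, 0.17, 0, 0]
    - [-0.4, 0.72, 0.22, 0, 0]
    - [-0.4, 0.86, 0.27, 0.02, 0]
    - [-0.4, 0.96, 0.3, 0.02, 0]
    - [-0.4, 0.96, 0.3, 0.02, 0]
    - [-0.4, 0.96, 0.3, 0.02, 0]

```text
time: 6.2
ee_pos: [0.5167, 0.2533, 0.1123]
ee_rot: [[-0.131, 0.991, -0.002], [0.991, 0.131, -0.001], [-0.001, -0.002, -1.0]]
contact_force: [-0.1, -0.4, -0.6]
finger_gap: 0.0382
gripper_force: 33.1
```

```bash
python3 go.py .5176 .2524 .042 7.5
```

```text
now [0.5167 0.2533 0.1123] yaw 7.55 gap 0.0382 t 6.2
[-0.008, 0.008, 0.586, 0.001] rows>= 2
```

play_rows:
  plan:
    - [-0.4, 0, 0.01, 0.1, 0]
    - [-0.4, 0, 0.01, 0.22, 0]
    - [-0.4, 0, 0.01, 0.34, 0]
    - [-0.4, 0, 0.01, 0.44, 0]
    - [-0.4, 0, 0.01, 0.51, 0]
    - [-0.4, 0, 0.01, 0.56, 0]
    - [-0.4, 0, 0.01, 0.58, 0]
    - [-0.4, 0, 0.01, 0.59, 0]
    - [-0.4, 0, 0.01, 0.59, 0]

```text
time: 6.95
ee_pos: [0.519, 0.2536, 0.0431]
ee_rot: [[-0.13, 0.991, 0.0], [0.991, 0.13, 0.0], [0.0, 0.0, -1.0]]
contact_force: [0.4, 0.2, -1.6]
finger_gap: 0.0382
gripper_force: 33.1
```

```bash
python3 go.py .5176 .2524 .042 7.5;  python3 - <<'E'
from h import *
im,d=grab('side','side2'); cv2.imwrite('pics/s2.png',cv2.resize(im[180:380,290:530],None,fx=3,fy=3)[:,:,::-1])
E
```

```text
now [0.519  0.2536 0.0431] yaw 7.48 gap 0.0382 t 6.95
[-0.009, -0.013, 0.009, -0.0] rows>= 1
```

View pics/s2.png

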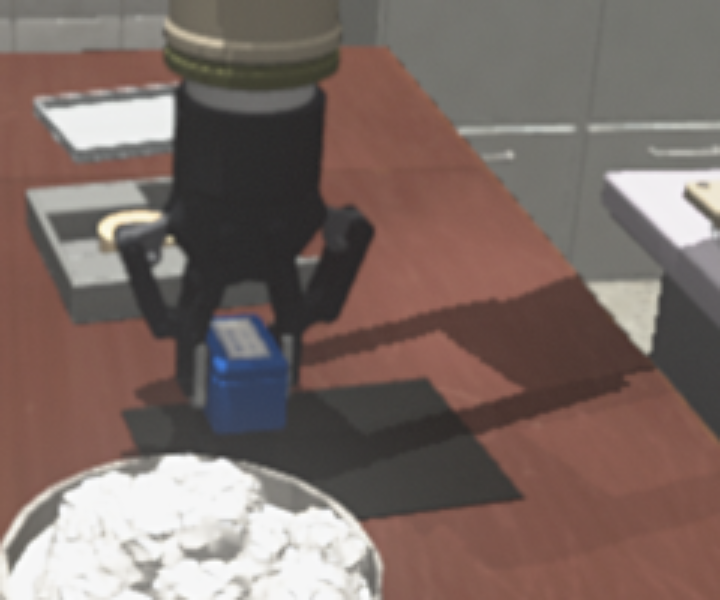

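The stamp, at about (245,380) in the crop, is upright just above the mat with no contact yet. I lower it about 2 mm and release.

play_rows:
  plan:
    - [-0.4, 0, 0, 0.01, 0]
    - [-0.4, 0, 0, 0.02, 0]
    - [-0.4, 0, 0, 0.02, 0]
    - [-0.4, 0, 0, 0.02, 0]

```text
time: 7.33
ee_pos: [0.5189, 0.2538, 0.0408]
ee_rot: [[-0.13, 0.991, 0.001], [0.991, 0.13, 0.0], [0.0, 0.001, -1.0]]
contact_force: [0.8, 0.3, 1.0]
finger_gap: 0.0384
gripper_force: 33.2
```

play_rows:
  plan:
    - [0.1, 0, 0, 0, 0]
    - [0.3, 0, 0, 0, 0]
    - [0.5, 0, 0, 0, 0]
    - [0.5, 0, 0, 0, 0]
    - [0.5, 0, 0, 0, 0]
    - [0.5, 0, 0, 0, 0]
    - [0.5, 0, 0, -0.15, 0]
    - [0.5, 0, 0, -0.4, 0]
    - [0.5, 0, 0, -0.65, 0]
    - [0.5, 0, 0, -0.7, 0]
    - [0.5, 0, 0, -0.7, 0]

```text
time: 8.25
ee_pos: [0.521, 0.2545, 0.1282]
ee_rot: [[-0.13, 0.991, 0.006], [0.991, 0.13, 0.002], [0.002, 0.006, -1.0]]
contact_force: [-0.4, 0.5, 0.0]
finger_gap: 0.0642
gripper_force: 0.0
```

```bash
python3 go.py .488 -.0543 .12 9.3
```

```text
now [0.521  0.2545 0.1282] yaw 7.49 gap 0.0642 t 8.25
[-0.839, -0.203, 0.02, -0.02] rows>= 3
[-0.832, -0.229, 0.02, 0.0] rows>= 3
[-0.832, -0.229, 0.02, 0.0] rows>= 3
```

play_rows:
  plan:
    - [0.7, -0.3, -0.07, 0, -0.02]
    - [0.7, -0.6, -0.15, 0, -0.02]
    - [0.7, -0.84, -0.2, 0.02, -0.02]
    - [0.7, -0.84, -0.2, 0.02, -0.02]

```text
time: 8.58
ee_pos: [0.5063, 0.146, 0.1196]
ee_rot: [[-0.159, 0.987, -0.004], [0.987, 0.159, -0.003], [-0.002, -0.004, -1.0]]
contact_force: [-0.3, 0.9, -0.3]
finger_gap: 0.0722
gripper_force: 0.0
```

play_rows:
  plan:
    - [0.7, -0.3, -0.08, 0, 0]
    - [0.7, -0.6, -0.16, 0, 0]
    - [0.7, -0.83, -0.23, 0.02, 0]
    - [0.7, -0.83, -0.23, 0.02, 0]

```text
time: 8.92
ee_pos: [0.4952, 0.0438, 0.1177]
ee_rot: [[-0.158, 0.987, -0.003], [0.987, 0.158, -0.002], [-0.001, -0.003, -1.0]]
contact_force: [0.7, -0.0, 0.1]
finger_gap: 0.0727
gripper_force: 0.0
```

play_rows:
  plan:
    - [0.7, -0.3, -0.08, 0, 0]
    - [0.7, -0.6, -0.16, 0, 0]
    - [0.7, -0.83, -0.23, 0.02, 0]
    - [0.7, -0.83, -0.23, 0.02, 0]
    - [0.7, -0.83, -0.23, 0.02, 0]

```text
time: 9.33
ee_pos: [0.4849, -0.0556, 0.116]
ee_rot: [[-0.158, 0.987, -0.002], [0.987, 0.158, 0.001], [0.001, -0.002, -1.0]]
contact_force: [0.6, 0.7, 0.8]
finger_gap: 0.0726
gripper_force: 0.0
```

```bash
python3 go.py .488 -.0543 .040 9.3
python3 - <<'E'
from seg import *
im,d=grab('side','side3'); seg('side',im,d,['blue','cuplid'])
E
```

```text
now [ 0.4849 -0.0556  0.116 ] yaw 9.12 gap 0.0726 t 9.33
[0.005, 0.028, 0.633, -0.002] rows>= 2
side blue 826 z [0.039  0.0633 0.0769] mean [0.522 0.274] rect [520.2 256.5] [39.  60.2] 7.1
side cuplid 181 z [0.0585 0.0659 0.068 ] mean [ 0.4918 -0.0444] rect [490.6 -48.8] [45.  41.6] 46.8
```

play_rows:
  plan:
    - [0.7, 0.01, 0.03, 0.12, 0]
    - [0.7, 0.01, 0.03, 0.25, 0]
    - [0.7, 0.01, 0.03, 0.38, 0]
    - [0.7, 0.01, 0.03, 0.5, 0]
    - [0.7, 0.01, 0.03, 0.6, 0]
    - [0.7, 0.01, 0.03, 0.65, 0]
    - [0.7, 0.01, 0.03, 0.65, 0]
  newtons: 30

```text
time: 9.97
ee_pos: [0.4878, -0.052, 0.0375]
ee_rot: [[-0.162, 0.987, -0.003], [0.987, 0.162, 0.001], [0.001, -0.003, -1.0]]
contact_force: [0.2, 0.5, 0.7]
finger_gap: 0.0725
gripper_force: 0.0
```

play_rows:
  plan:
    - [0.4, 0, 0, 0, 0]
    - [-0.1, 0, 0, 0, 0]
    - [-0.1, 0, 0, 0, 0]
    - [-0.1, 0, 0, 0, 0]
    - [-0.1, 0, 0, 0, 0]
    - [-0.1, 0, 0, 0, 0]
    - [-0.1, 0, 0, 0, 0]
    - [-0.1, 0, 0, 0, 0]

```text
time: 10.63
ee_pos: [0.4899, -0.0534, 0.0403]
ee_rot: [[-0.161, 0.987, 0.002], [0.987, 0.161, -0.0], [-0.001, 0.002, -1.0]]
contact_force: [-1.4, 1.2, 5.3]
finger_gap: 0.0491
gripper_force: 31.5
```

play_rows:
  plan:
    - [-0.1, 0, 0, -0.1, 0]
    - [-0.1, 0, 0, -0.25, 0]
    - [-0.1, 0, 0, -0.4, 0]
    - [-0.1, 0, 0, -0.55, 0]
    - [-0.1, 0, 0, -0.65, 0]
    - [-0.1, 0, 0, -0.65, 0]
    - [-0.1, 0, 0, -0.65, 0]

```text
time: 11.22
ee_pos: [0.4895, -0.0533, 0.1179]
ee_rot: [[-0.161, 0.987, 0.001], [0.987, 0.161, -0.0], [-0.001, 0.001, -1.0]]
contact_force: [-0.7, 0.1, -0.5]
finger_gap: 0.0488
gripper_force: 31.3
```

```bash
python3 go.py .4284 .2406 .115 7.5
python3 - <<'E'
from h import *
im,d=grab('side','side4'); cv2.imwrite('pics/s4.png',cv2.resize(im[150:350,270:510],None,fx=3,fy=3)[:,:,::-1])
E
```

```text
now [ 0.4895 -0.0533  0.1179] yaw 9.28 gap 0.0488 t 11.22
[0.833, -0.036, 0.008, 0.02] rows>= 3
[0.832, -0.062, 0.008, 0.0] rows>= 3
[0.832, -0.062, 0.008, 0.0] rows>= 3
```

View pics/s4.png

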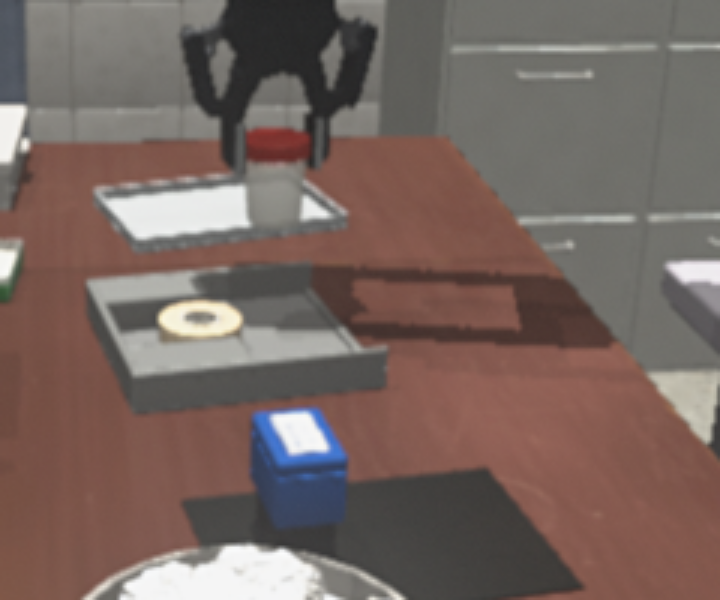

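The cup hangs upright in the fingers at (275,180), the stamp stands on the mat at (300,470), and the roll is untouched in its pocket at (200,318).

play_rows:
  plan:
    - [-0.1, 0.1, 0, 0, 0.02]
    - [-0.1, 0.25, -0.01, 0, 0.02]
    - [-0.1, 0.42, -0.02, 0, 0.02]
    - [-0.1, 0.6, -0.03, 0, 0.02]
    - [-0.1, 0.83, -0.04, 0, 0.02]

```text
time: 11.68
ee_pos: [0.4669, 0.0445, 0.1155]
ee_rot: [[-0.129, 0.992, -0.003], [0.992, 0.129, -0.0], [0.0, -0.003, -1.0]]
contact_force: [0.4, 0.2, -0.6]
finger_gap: 0.049
gripper_force: 31.3
```

play_rows:
  plan:
    - [-0.1, 0.2, -0.02, 0, 0]
    - [-0.1, 0.4, -0.03, 0, 0]
    - [-0.1, 0.6, -0.04, 0, 0]
    - [-0.1, 0.83, -0.06, 0, 0]

```text
time: 12.02
ee_pos: [0.4467, 0.1427, 0.1156]
ee_rot: [[-0.13, 0.992, -0.003], [0.992, 0.13, -0.001], [-0.0, -0.003, -1.0]]
contact_force: [1.2, 0.5, -0.2]
finger_gap: 0.0488
gripper_force: 31.3
```

play_rows:
  plan:
    - [-0.1, 0.2, -0.02, 0, 0]
    - [-0.1, 0.4, -0.03, 0, 0]
    - [-0.1, 0.58, -0.04, 0, 0]
    - [-0.1, 0.72, -0.05, 0, 0]
    - [-0.1, 0.83, -0.06, 0, 0]
    - [-0.1, 0.83, -0.06, 0, 0]
    - [-0.1, 0.83, -0.06, 0, 0]
    - [-0.1, 0.83, -0.06, 0, 0]

```text
time: 12.68
ee_pos: [0.4274, 0.2392, 0.1162]
ee_rot: [[-0.13, 0.991, -0.002], [0.991, 0.13, -0.001], [-0.001, -0.002, -1.0]]
contact_force: [0.3, 0.1, -0.6]
finger_gap: 0.0488
gripper_force: 31.3
```

```bash
python3 go.py .4284 .2406 .0393 7.5
```

```text
now [0.4274 0.2392 0.1162] yaw 7.5 gap 0.0488 t 12.68
[0.011, 0.011, 0.641, -0.0] rows>= 2
```

play_rows:
  plan:
    - [-0.1, 0.01, 0.01, 0.12, 0]
    - [-0.1, 0.01, 0.01, 0.26, 0]
    - [-0.1, 0.01, 0.01, 0.4, 0]
    - [-0.1, 0.01, 0.01, 0.5, 0]
    - [-0.1, 0.01, 0.01, 0.57, 0]
    - [-0.1, 0.01, 0.01, 0.61, 0]
    - [-0.1, 0.01, 0.01, 0.63, 0]
    - [-0.1, 0.01, 0.01, 0.64, 0]
    - [-0.1, 0.01, 0.01, 0.64, 0]
    - [-0.1, 0.01, 0.01, 0.64, 0]

```text
time: 13.52
ee_pos: [0.4296, 0.2415, 0.0412]
ee_rot: [[-0.13, 0.991, 0.001], [0.991, 0.13, 0.0], [0.0, 0.001, -1.0]]
contact_force: [-0.2, 0.5, -0.4]
finger_gap: 0.0488
gripper_force: 31.3
```

```bash
python3 go.py .4284 .2406 .0393 7.5
```

```text
now [0.4296 0.2415 0.0412] yaw 7.48 gap 0.0488 t 13.52
[-0.006, -0.011, 0.016, -0.0] rows>= 1
```

play_rows:
  plan:
    - [-0.1, 0, 0, 0.01, 0]
    - [-0.1, 0, 0, 0.02, 0]
    - [-0.1, 0, 0, 0.02, 0]
    - [-0.1, 0, 0, 0.02, 0]

```text
time: 13.85
ee_pos: [0.4297, 0.2417, 0.0393]
ee_rot: [[-0.13, 0.991, 0.001], [0.991, 0.13, 0.001], [0.001, 0.001, -1.0]]
contact_force: [-2.8, -0.7, 6.6]
finger_gap: 0.049
gripper_force: 31.9
```

play_rows:
  plan:
    - [0.2, 0, 0, 0, 0]
    - [0.4, 0, 0, 0, 0]
    - [0.6, 0, 0, 0, 0]
    - [0.6, 0, 0, 0, 0]
    - [0.6, 0, 0, 0, 0]
    - [0.6, 0, 0, 0, 0]
    - [0.6, 0, 0, -0.15, 0]
    - [0.6, 0, 0, -0.4, 0]
    - [0.6, 0, 0, -0.65, 0]
    - [0.6, 0, 0, -0.85, 0]
    - [0.6, 0, 0, -0.85, 0]

```text
time: 14.77
ee_pos: [0.4323, 0.2427, 0.1462]
ee_rot: [[-0.13, 0.991, 0.008], [0.991, 0.13, 0.004], [0.003, 0.009, -1.0]]
contact_force: [0.3, 0.9, 1.3]
finger_gap: 0.0684
gripper_force: 0.0
```

```bash
python3 go.py .5438 -.008 .12 9.3
python3 - <<'E'
from seg import *
im,d=grab('side','side5'); seg('side',im,d,['blue','cuplid','roll'])
im,d=grab('top','top5'); seg('top',im,d,['blue','cuplid','roll'])
E
```

```text
now [0.4323 0.2427 0.1462] yaw 7.49 gap 0.0684 t 14.77
[-0.731, 0.216, 0.073, -0.02] rows>= 3
[-0.738, 0.192, 0.073, 0.0] rows>= 3
[-0.738, 0.192, 0.073, 0.0] rows>= 3
side blue 822 z [0.039  0.0634 0.0767] mean [0.5219 0.2739] rect [520.7 256.7] [38.8 59.4] 7.7
side cuplid 417 z [0.059  0.065  0.0666] mean [0.4321 0.2453] rect [430.5 242.5] [49.9 48.1] 57.6
side roll 313 z [0.0193 0.0268 0.0295] mean [ 0.5477 -0.0022] rect [547.5  -2.3] [89.6 54.9] 83.5
top blue 443 z [0.0412 0.0746 0.2017] mean [0.5141 0.2446] rect [505.8 252.9] [63.1 58.1] 6.1
top cuplid 425 z [0.0617 0.0654 0.0688] mean [0.4301 0.2364] rect [431.1 235.1] [49.2 36.1] 20.9
top roll 530 z [0.0213 0.0266 0.0306] mean [ 0.5436 -0.0075] rect [544.4  -7. ] [56.1 57.4] 87.2
```

play_rows:
  plan:
    - [0.65, -0.25, 0.07, 0, -0.02]
    - [0.65, -0.5, 0.14, 0, -0.02]
    - [0.65, -0.73, 0.21, 0.03, -0.02]
    - [0.65, -0.73, 0.21, 0.06, -0.02]

```text
time: 15.2
ee_pos: [0.4662, 0.1538, 0.1313]
ee_rot: [[-0.159, 0.987, -0.001], [0.987, 0.159, -0.002], [-0.002, -0.001, -1.0]]
contact_force: [0.2, -0.5, 0.3]
finger_gap: 0.0703
gripper_force: 0.0
```

play_rows:
  plan:
    - [0.65, -0.25, 0.07, 0.02, 0]
    - [0.65, -0.5, 0.14, 0.05, 0]
    - [0.65, -0.74, 0.19, 0.07, 0]
    - [0.65, -0.74, 0.19, 0.07, 0]

```text
time: 15.53
ee_pos: [0.5022, 0.07, 0.1223]
ee_rot: [[-0.158, 0.987, -0.003], [0.987, 0.158, -0.002], [-0.001, -0.003, -1.0]]
contact_force: [0.5, -0.7, -0.6]
finger_gap: 0.0705
gripper_force: 0.0
```

play_rows:
  plan:
    - [0.65, -0.25, 0.07, 0.02, 0]
    - [0.65, -0.5, 0.14, 0.05, 0]
    - [0.65, -0.74, 0.19, 0.07, 0]
    - [0.65, -0.74, 0.19, 0.07, 0]
    - [0.65, -0.74, 0.19, 0.07, 0]
    - [0.65, -0.74, 0.19, 0.07, 0]

```text
time: 16.03
ee_pos: [0.538, -0.0092, 0.1149]
ee_rot: [[-0.161, 0.987, -0.002], [0.987, 0.161, 0.001], [0.001, -0.002, -1.0]]
contact_force: [-0.2, -0.1, 0.1]
finger_gap: 0.0704
gripper_force: 0.0
```

```bash
python3 go.py .5438 -.008 .04 9.3
```

```text
now [ 0.538  -0.0092  0.1149] yaw 9.26 gap 0.0704 t 16.03
[0.001, 0.05, 0.624, -0.0] rows>= 2
```

play_rows:
  plan:
    - [0.65, 0, 0.04, 0.15, 0]
    - [0.65, 0, 0.04, 0.3, 0]
    - [0.65, 0, 0.04, 0.45, 0]
    - [0.65, 0, 0.04, 0.55, 0]
    - [0.65, 0, 0.04, 0.6, 0]
    - [0.65, 0, 0.04, 0.6, 0]
    - [0.65, 0, 0.04, 0.6, 0]
    - [0.65, 0, 0.04, 0.6, 0]

```text
time: 16.7
ee_pos: [0.5446, -0.0092, 0.0453]
ee_rot: [[-0.162, 0.987, 0.002], [0.987, 0.162, -0.0], [-0.0, 0.002, -1.0]]
contact_force: [0.4, -0.3, -0.0]
finger_gap: 0.0706
gripper_force: 0.0
```

```bash
python3 go.py .5438 -.008 .006 9.3
python3 - <<'E'
from h import *
im,d=grab('side','side6'); cv2.imwrite('pics/s6.png',cv2.resize(im[170:300,270:430],None,fx=4.5,fy=4.5,interpolation=2)[:,:,::-1])
E
```

```text
now [ 0.5446 -0.0092  0.0453] yaw 9.3 gap 0.0706 t 16.7
[0.011, -0.006, 0.327, 0.0] rows>= 1
```

View pics/s6.png

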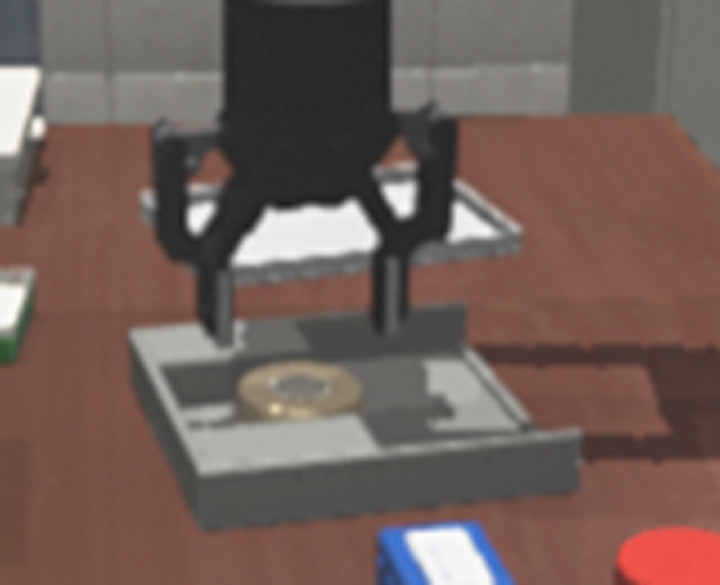

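The fingers at (222,340) and (388,330) straddle the roll at (300,390), centred within a few millimetres. I go down and grip.

play_rows:
  plan:
    - [0.65, 0.01, 0, 0.08, 0]
    - [0.65, 0.01, 0, 0.16, 0]
    - [0.65, 0.01, 0, 0.24, 0]
    - [0.65, 0.01, 0, 0.29, 0]
    - [0.65, 0.01, 0, 0.32, 0]
    - [0.65, 0.01, 0, 0.32, 0]
    - [0.65, 0.01, 0, 0.32, 0]
  newtons: 30

```text
time: 17.33
ee_pos: [0.5433, -0.0083, 0.0052]
ee_rot: [[-0.161, 0.987, -0.001], [0.987, 0.161, 0.0], [0.0, -0.001, -1.0]]
contact_force: [-0.4, 0.0, -0.0]
finger_gap: 0.0705
gripper_force: 0.0
```

play_rows:
  plan:
    - [0.4, 0, 0, 0, 0]
    - [0.1, 0, 0, 0, 0]
    - [0.1, 0, 0, 0, 0]
    - [0.1, 0, 0, 0, 0]
    - [0.1, 0, 0, 0, 0]
    - [0.1, 0, 0, 0, 0]
    - [0.1, 0, 0, 0, 0]

```text
time: 17.92
ee_pos: [0.5443, -0.0083, 0.0064]
ee_rot: [[-0.161, 0.987, 0.001], [0.987, 0.161, -0.0], [-0.0, 0.001, -1.0]]
contact_force: [0.3, -0.2, 5.5]
finger_gap: 0.0555
gripper_force: 32.5
```

play_rows:
  plan:
    - [0.1, 0, 0, -0.08, 0]
    - [0.1, 0, 0, -0.2, 0]
    - [0.1, 0, 0, -0.35, 0]
    - [0.1, 0, 0, -0.5, 0]
    - [0.1, 0, 0, -0.65, 0]
    - [0.1, 0, 0, -0.7, 0]
    - [0.1, 0, 0, -0.7, 0]
    - [0.1, 0, 0, -0.7, 0]

```text
time: 18.58
ee_pos: [0.5435, -0.0082, 0.0895]
ee_rot: [[-0.161, 0.987, 0.0], [0.987, 0.161, -0.0], [-0.0, 0.0, -1.0]]
contact_force: [-0.1, 0.5, -1.1]
finger_gap: 0.0559
gripper_force: 32.2
```

```bash
python3 go.py .5015 -.2927 .09 14.1
python3 - <<'E'
from h import *
im,d=grab('side','side7'); cv2.imwrite('pics/s7.png',cv2.resize(im[150:300,250:430],None,fx=4,fy=4,interpolation=2)[:,:,::-1])
E
```

```text
now [ 0.5435 -0.0082  0.0895] yaw 9.28 gap 0.0559 t 18.58
[-0.761, -0.243, -0.001, -0.054] rows>= 3
[-0.738, -0.306, -0.001, 0.0] rows>= 3
[-0.738, -0.306, -0.001, 0.0] rows>= 3
```

View pics/s7.png

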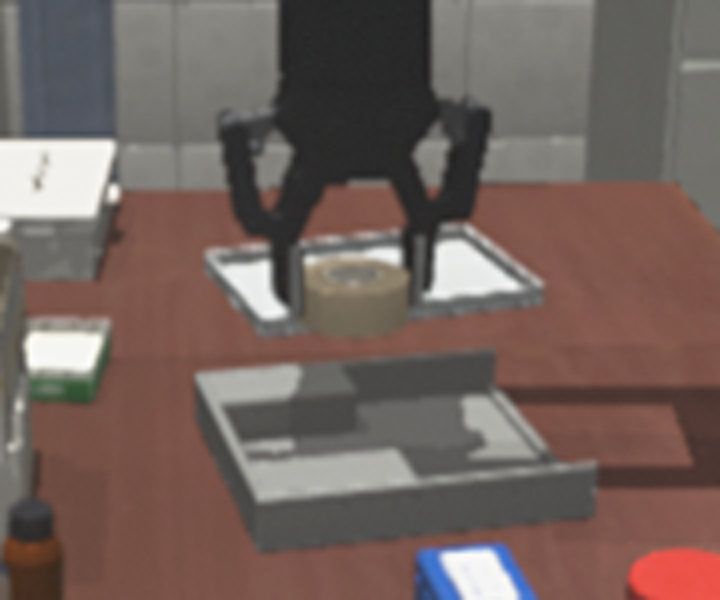

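The roll is held level between the fingers at (355,295), clear of the organiser. I carry it to the tray.

play_rows:
  plan:
    - [0.1, -0.1, -0.03, 0, -0.02]
    - [0.1, -0.25, -0.08, 0, -0.05]
    - [0.1, -0.42, -0.13, 0, -0.05]
    - [0.1, -0.6, -0.19, 0, -0.05]
    - [0.1, -0.76, -0.24, 0, -0.05]

```text
time: 19.05
ee_pos: [0.5284, -0.1036, 0.0878]
ee_rot: [[-0.239, 0.971, -0.003], [0.971, 0.239, 0.001], [0.001, -0.003, -1.0]]
contact_force: [0.5, 0.4, -0.7]
finger_gap: 0.0562
gripper_force: 32.2
```

play_rows:
  plan:
    - [0.1, -0.2, -0.08, 0, 0]
    - [0.1, -0.4, -0.16, 0, 0]
    - [0.1, -0.6, -0.24, 0, 0]
    - [0.1, -0.74, -0.31, 0, 0]

```text
time: 19.38
ee_pos: [0.5136, -0.1995, 0.0879]
ee_rot: [[-0.238, 0.971, -0.002], [0.971, 0.238, 0.001], [0.001, -0.002, -1.0]]
contact_force: [0.6, 0.7, -0.8]
finger_gap: 0.056
gripper_force: 32.2
```

play_rows:
  plan:
    - [0.1, -0.2, -0.08, 0, 0]
    - [0.1, -0.4, -0.16, 0, 0]
    - [0.1, -0.58, -0.23, 0, 0]
    - [0.1, -0.7, -0.29, 0, 0]
    - [0.1, -0.74, -0.31, 0, 0]
    - [0.1, -0.74, -0.31, 0, 0]
    - [0.1, -0.74, -0.31, 0, 0]

```text
time: 19.97
ee_pos: [0.4994, -0.2922, 0.0885]
ee_rot: [[-0.238, 0.971, -0.002], [0.971, 0.238, 0.002], [0.002, -0.001, -1.0]]
contact_force: [0.1, -0.2, -1.7]
finger_gap: 0.056
gripper_force: 32.2
```

```bash
python3 go.py .5015 -.2927 .0075 14.1
```

```text
now [ 0.4994 -0.2922  0.0885] yaw 13.75 gap 0.056 t 19.97
[-0.01, 0.017, 0.675, -0.004] rows>= 2
```

play_rows:
  plan:
    - [0.1, 0, 0.01, 0.12, 0]
    - [0.1, 0, 0.01, 0.26, 0]
    - [0.1, 0, 0.01, 0.4, 0]
    - [0.1, 0, 0.01, 0.52, 0]
    - [0.1, 0, 0.01, 0.6, 0]
    - [0.1, 0, 0.01, 0.65, 0]
    - [0.1, 0, 0.01, 0.67, 0]
    - [0.1, 0, 0.01, 0.68, 0]
    - [0.1, 0, 0.01, 0.68, 0]
    - [0.1, 0, 0.01, 0.68, 0]

```text
time: 20.8
ee_pos: [0.5018, -0.2932, 0.0091]
ee_rot: [[-0.238, 0.971, 0.001], [0.971, 0.238, -0.001], [-0.001, 0.001, -1.0]]
contact_force: [0.6, 0.9, -1.1]
finger_gap: 0.056
gripper_force: 32.2
```

play_rows:
  plan:
    - [0.1, 0, 0, 0.01, 0]
    - [0.1, 0, 0, 0.01, 0]
    - [0.1, 0, 0, 0.01, 0]

```text
time: 21.05
ee_pos: [0.5013, -0.293, 0.0073]
ee_rot: [[-0.238, 0.971, 0.0], [0.971, 0.238, -0.0], [-0.0, 0.0, -1.0]]
contact_force: [0.4, -0.8, -0.8]
finger_gap: 0.0559
gripper_force: 32.2
```

play_rows:
  plan:
    - [0.1, 0, 0, 0.01, 0]
    - [0.1, 0, 0, 0.015, 0]
    - [0.1, 0, 0, 0.015, 0]
    - [0.1, 0, 0, 0.015, 0]

```text
time: 21.38
ee_pos: [0.5013, -0.2929, 0.0055]
ee_rot: [[-0.238, 0.971, 0.0], [0.971, 0.238, -0.0], [-0.0, 0.0, -1.0]]
contact_force: [-1.2, 0.8, 3.9]
finger_gap: 0.0561
gripper_force: 32.7
```

play_rows:
  plan:
    - [0.3, 0, 0, 0, 0]
    - [0.5, 0, 0, 0, 0]
    - [0.65, 0, 0, 0, 0]
    - [0.65, 0, 0, 0, 0]
    - [0.65, 0, 0, 0, 0]
    - [0.65, 0, 0, -0.15, 0]
    - [0.65, 0, 0, -0.4, 0]
    - [0.65, 0, 0, -0.65, 0]
    - [0.65, 0, 0, -0.9, 0]
    - [0.65, 0, 0, -1, 0]
    - [0.65, 0, 0, -1, 0]

```text
time: 22.3
ee_pos: [0.5035, -0.2944, 0.1295]
ee_rot: [[-0.238, 0.971, 0.006], [0.971, 0.238, -0.004], [-0.006, 0.005, -1.0]]
contact_force: [-0.1, -0.4, 0.7]
finger_gap: 0.0703
gripper_force: 0.0
```

```bash
python3 go.py .4297 .2417 .13 7.5
python3 - <<'E'
from seg import *
im,d=grab('side','side8'); seg('side',im,d,['blue','cuplid']); a=cv2.resize(im[150:360,250:490],None,fx=2.8,fy=2.8,interpolation=2); cv2.imwrite('pics/s8.png',a[:,:,::-1])
E
```

```text
now [ 0.5035 -0.2944  0.1295] yaw 13.79 gap 0.0703 t 22.3
[0.897, 0.094, -0.005, 0.07] rows>= 3
[0.902, -0.005, -0.005, 0.0] rows>= 3
[0.902, -0.005, -0.005, 0.0] rows>= 3
[0.902, -0.005, -0.005, 0.0] rows>= 3
[0.902, -0.005, -0.005, 0.0] rows>= 3
side blue 823 z [0.0391 0.0635 0.0769] mean [0.522  0.2738] rect [520.3 257.3] [38.7 58.7] 6.1
side cuplid 450 z [0.0588 0.065  0.0666] mean [0.4314 0.2455] rect [430.3 241.8] [49.4 49.1] 48.4
```

View pics/s8.png

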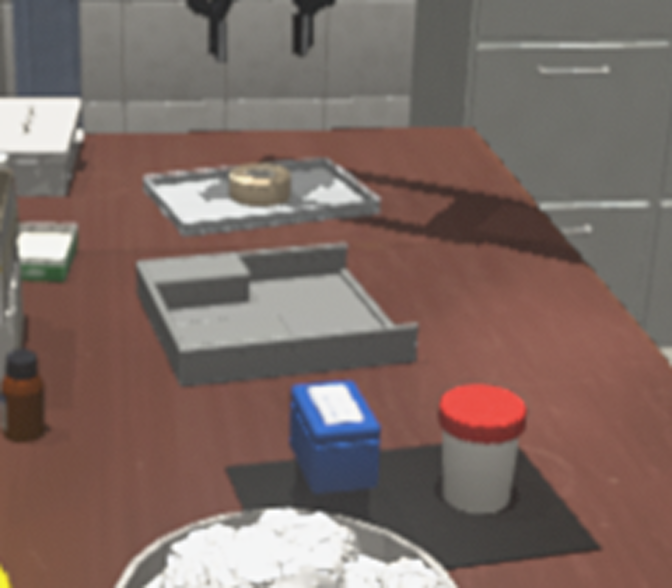

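The roll lies flat in the tray at (262,183), and the cup (480,450) and stamp (335,440) stand upright on the mat. Next I fetch the cup.

play_rows:
  plan:
    - [0.7, 0.3, 0.03, 0, 0.07]
    - [0.7, 0.6, 0.06, 0, 0.07]
    - [0.7, 0.9, 0.09, 0, 0.07]
    - [0.7, 0.9, 0.09, 0, 0.07]

```text
time: 22.68
ee_pos: [0.4832, -0.1794, 0.1215]
ee_rot: [[-0.133, 0.991, -0.005], [0.991, 0.133, 0.005], [0.006, -0.005, -1.0]]
contact_force: [-0.2, 0.1, 0.5]
finger_gap: 0.0727
gripper_force: 0.0
```

play_rows:
  plan:
    - [0.7, 0.3, 0, 0, 0]
    - [0.7, 0.6, 0, 0, 0]
    - [0.7, 0.9, 0, 0, 0]
    - [0.7, 0.9, 0, 0, 0]

```text
time: 23.02
ee_pos: [0.4695, -0.0729, 0.1223]
ee_rot: [[-0.133, 0.991, -0.004], [0.991, 0.133, 0.003], [0.004, -0.004, -1.0]]
contact_force: [-0.6, -0.1, -1.3]
finger_gap: 0.0726
gripper_force: 0.0
```

play_rows:
  plan:
    - [0.7, 0.3, 0, 0, 0]
    - [0.7, 0.6, 0, 0, 0]
    - [0.7, 0.9, 0, 0, 0]
    - [0.7, 0.9, 0, 0, 0]

```text
time: 23.35
ee_pos: [0.4556, 0.0336, 0.1229]
ee_rot: [[-0.134, 0.991, -0.004], [0.991, 0.134, 0.002], [0.003, -0.003, -1.0]]
contact_force: [0.1, -1.3, -0.1]
finger_gap: 0.0725
gripper_force: 0.0
```

play_rows:
  plan:
    - [0.7, 0.3, 0, 0, 0]
    - [0.7, 0.6, 0, 0, 0]
    - [0.7, 0.9, 0, 0, 0]
    - [0.7, 0.9, 0, 0, 0]

```text
time: 23.68
ee_pos: [0.4419, 0.1402, 0.1233]
ee_rot: [[-0.134, 0.991, -0.003], [0.991, 0.134, 0.002], [0.002, -0.003, -1.0]]
contact_force: [-0.5, 0.0, -0.4]
finger_gap: 0.0727
gripper_force: 0.0
```

```bash
python3 go.py .4297 .2417 .13 7.5
```

```text
now [0.4419 0.1402 0.1233] yaw 7.7 gap 0.0727 t 23.68
[0.852, 0.013, -0.054, 0.002] rows>= 3
```

play_rows:
  plan:
    - [0.7, 0.3, 0, 0, 0]
    - [0.7, 0.6, 0, 0, 0]
    - [0.7, 0.84, 0.02, 0, 0]
    - [0.7, 0.84, 0.02, 0, 0]
    - [0.7, 0.84, 0.02, 0, 0]
    - [0.7, 0.84, 0.02, 0, 0]

```text
time: 24.18
ee_pos: [0.4325, 0.235, 0.1237]
ee_rot: [[-0.131, 0.991, -0.002], [0.991, 0.131, -0.002], [-0.001, -0.002, -1.0]]
contact_force: [0.0, -0.1, -0.5]
finger_gap: 0.0723
gripper_force: 0.0
```

```bash
python3 go.py .4297 .2417 .0393 7.5
```

```text
now [0.4325 0.235  0.1237] yaw 7.51 gap 0.0723 t 24.18
[0.059, -0.014, 0.703, 0.0] rows>= 3
```

play_rows:
  plan:
    - [0.7, 0.03, -0.03, 0.12, 0]
    - [0.7, 0.03, -0.03, 0.26, 0]
    - [0.7, 0.03, -0.03, 0.4, 0]
    - [0.7, 0.03, -0.03, 0.52, 0]
    - [0.7, 0.03, -0.03, 0.62, 0]
    - [0.7, 0.03, -0.03, 0.69, 0]
    - [0.7, 0.03, -0.03, 0.69, 0]
    - [0.7, 0.03, -0.03, 0.69, 0]
    - [0.7, 0.03, -0.03, 0.69, 0]

```text
time: 24.93
ee_pos: [0.4296, 0.2392, 0.0431]
ee_rot: [[-0.13, 0.992, 0.001], [0.992, 0.13, 0.0], [0.0, 0.001, -1.0]]
contact_force: [-0.3, 0.1, 0.1]
finger_gap: 0.0723
gripper_force: 0.0
```

```bash
python3 go.py .4297 .2417 .0393 7.5
```

```text
now [0.4296 0.2392 0.0431] yaw 7.46 gap 0.0723 t 24.93
[0.02, 0.003, 0.031, -0.0] rows>= 1
```

play_rows:
  plan:
    - [0.7, 0.02, 0, 0.02, 0]
    - [0.7, 0.02, 0, 0.03, 0]
    - [0.7, 0.02, 0, 0.03, 0]
    - [0.4, 0.02, 0, 0.03, 0]
    - [-0.1, 0.02, 0, 0.03, 0]
    - [-0.1, 0.02, 0, 0.03, 0]
    - [-0.1, 0.02, 0, 0.03, 0]
    - [-0.1, 0.02, 0, 0.03, 0]
    - [-0.1, 0.02, 0, 0.03, 0]
    - [-0.1, 0.02, 0, 0.03, 0]
    - [-0.1, 0.02, 0, 0.03, 0]

```text
time: 25.85
ee_pos: [0.4288, 0.2417, 0.039]
ee_rot: [[-0.13, 0.991, 0.0], [0.991, 0.13, 0.0], [0.0, 0.0, -1.0]]
contact_force: [-1.4, -0.2, 5.5]
finger_gap: 0.0492
gripper_force: 31.0
```

play_rows:
  plan:
    - [-0.1, 0, 0, -0.1, 0]
    - [-0.1, 0, 0, -0.25, 0]
    - [-0.1, 0, 0, -0.4, 0]
    - [-0.1, 0, 0, -0.55, 0]
    - [-0.1, 0, 0, -0.65, 0]
    - [-0.1, 0, 0, -0.65, 0]
    - [-0.1, 0, 0, -0.65, 0]

```text
time: 26.43
ee_pos: [0.4291, 0.2418, 0.1173]
ee_rot: [[-0.13, 0.991, 0.002], [0.991, 0.13, 0.001], [0.0, 0.002, -1.0]]
contact_force: [-0.6, -0.2, -0.6]
finger_gap: 0.0489
gripper_force: 31.4
```

```bash
python3 go.py .4899 -.0534 .118 9.28
```

```text
now [0.4291 0.2418 0.1173] yaw 7.48 gap 0.0489 t 26.43
[-0.835, 0.061, -0.002, -0.02] rows>= 3
[-0.837, 0.034, -0.002, 0.0] rows>= 3
[-0.837, 0.034, -0.002, 0.0] rows>= 3
```

play_rows:
  plan:
    - [-0.1, -0.1, 0.01, 0, -0.02]
    - [-0.1, -0.25, 0.02, 0, -0.02]
    - [-0.1, -0.42, 0.03, 0, -0.02]
    - [-0.1, -0.6, 0.05, 0, -0.02]
    - [-0.1, -0.84, 0.06, 0, -0.02]

```text
time: 26.85
ee_pos: [0.4478, 0.1423, 0.115]
ee_rot: [[-0.163, 0.987, -0.003], [0.987, 0.163, -0.0], [0.0, -0.002, -1.0]]
contact_force: [0.8, 0.3, -1.0]
finger_gap: 0.0488
gripper_force: 31.4
```

play_rows:
  plan:
    - [-0.1, -0.2, 0.01, 0, 0]
    - [-0.1, -0.4, 0.02, 0, 0]
    - [-0.1, -0.6, 0.03, 0, 0]
    - [-0.1, -0.84, 0.03, 0, 0]

```text
time: 27.18
ee_pos: [0.4677, 0.043, 0.115]
ee_rot: [[-0.162, 0.987, -0.002], [0.987, 0.162, 0.0], [0.001, -0.002, -1.0]]
contact_force: [0.1, 0.8, 0.1]
finger_gap: 0.0488
gripper_force: 31.4
```

play_rows:
  plan:
    - [-0.1, -0.2, 0.01, 0, 0]
    - [-0.1, -0.4, 0.02, 0, 0]
    - [-0.1, -0.58, 0.02, 0, 0]
    - [-0.1, -0.72, 0.03, 0, 0]
    - [-0.1, -0.83, 0.03, 0, 0]
    - [-0.1, -0.83, 0.03, 0, 0]
    - [-0.1, -0.83, 0.03, 0, 0]
    - [-0.1, -0.83, 0.03, 0, 0]

```text
time: 27.85
ee_pos: [0.4874, -0.0534, 0.1155]
ee_rot: [[-0.161, 0.987, -0.002], [0.987, 0.161, 0.001], [0.001, -0.002, -1.0]]
contact_force: [0.4, 0.9, 0.2]
finger_gap: 0.0491
gripper_force: 31.4
```

```bash
python3 go.py .4899 -.0534 .0403 9.28
```

```text
now [ 0.4874 -0.0534  0.1155] yaw 9.27 gap 0.0491 t 27.85
[-0.004, 0.021, 0.627, -0.0] rows>= 2
```

play_rows:
  plan:
    - [-0.1, 0, 0.01, 0.12, 0]
    - [-0.1, 0, 0.01, 0.26, 0]
    - [-0.1, 0, 0.01, 0.4, 0]
    - [-0.1, 0, 0.01, 0.5, 0]
    - [-0.1, 0, 0.01, 0.57, 0]
    - [-0.1, 0, 0.01, 0.61, 0]
    - [-0.1, 0, 0.01, 0.62, 0]
    - [-0.1, 0, 0.01, 0.62, 0]
    - [-0.1, 0, 0.01, 0.62, 0]

```text
time: 28.6
ee_pos: [0.4901, -0.0539, 0.0431]
ee_rot: [[-0.161, 0.987, 0.001], [0.987, 0.161, -0.0], [-0.0, 0.001, -1.0]]
contact_force: [0.3, 0.4, -1.4]
finger_gap: 0.0487
gripper_force: 31.4
```

```bash
python3 go.py .4899 -.0534 .0403 9.28
```

```text
now [ 0.4901 -0.0539  0.0431] yaw 9.28 gap 0.0487 t 28.6
[0.004, -0.001, 0.023, 0.0] rows>= 1
```

play_rows:
  plan:
    - [-0.1, 0, 0, 0.01, 0]
    - [-0.1, 0, 0, 0.02, 0]
    - [-0.1, 0, 0, 0.025, 0]
    - [-0.1, 0, 0, 0.025, 0]
    - [-0.1, 0, 0, 0.025, 0]

```text
time: 29.02
ee_pos: [0.4901, -0.054, 0.04]
ee_rot: [[-0.161, 0.987, 0.001], [0.987, 0.161, -0.0], [-0.001, 0.001, -1.0]]
contact_force: [-0.9, 0.0, 5.2]
finger_gap: 0.0489
gripper_force: 31.7
```

play_rows:
  plan:
    - [0.2, 0, 0, 0, 0]
    - [0.4, 0, 0, 0, 0]
    - [0.65, 0, 0, 0, 0]
    - [0.65, 0, 0, 0, 0]
    - [0.65, 0, 0, 0, 0]
    - [0.65, 0, 0, 0, 0]
    - [0.65, 0, 0, -0.15, 0]
    - [0.65, 0, 0, -0.4, 0]
    - [0.65, 0, 0, -0.65, 0]
    - [0.65, 0, 0, -0.7, 0]
    - [0.65, 0, 0, -0.7, 0]

```text
time: 29.93
ee_pos: [0.4918, -0.0543, 0.1265]
ee_rot: [[-0.161, 0.987, 0.006], [0.987, 0.161, -0.001], [-0.002, 0.006, -1.0]]
contact_force: [1.3, -0.2, -0.3]
finger_gap: 0.0703
gripper_force: 0.0
```

```bash
python3 go.py .5188 .2538 .12 7.5
python3 - <<'E'
from seg import *
im,d=grab('side','side9'); seg('side',im,d,['blue','cuplid'])
E
```

```text
now [ 0.4918 -0.0543  0.1265] yaw 9.28 gap 0.0703 t 29.93
[0.832, 0.212, 0.017, 0.02] rows>= 3
[0.839, 0.186, 0.017, 0.0] rows>= 3
[0.839, 0.186, 0.017, 0.0] rows>= 3
side blue 822 z [0.0389 0.0633 0.0769] mean [0.5221 0.2741] rect [520.2 257.9] [38.9 58.5] 7.7
side cuplid 173 z [0.0587 0.0661 0.0675] mean [ 0.493  -0.0455] rect [492.4 -48.8] [45.  40.6] 2.6
```

play_rows:
  plan:
    - [0.55, 0.3, 0.08, 0, 0.02]
    - [0.55, 0.6, 0.15, 0, 0.02]
    - [0.55, 0.83, 0.21, 0, 0.02]
    - [0.55, 0.83, 0.21, 0, 0.02]

```text
time: 30.32
ee_pos: [0.497, 0.0528, 0.1211]
ee_rot: [[-0.133, 0.991, -0.003], [0.991, 0.133, 0.002], [0.002, -0.003, -1.0]]
contact_force: [0.1, -0.2, 0.3]
finger_gap: 0.066
gripper_force: 0.0
```

play_rows:
  plan:
    - [0.55, 0.3, 0.07, 0, 0]
    - [0.55, 0.6, 0.14, 0, 0]
    - [0.55, 0.84, 0.19, 0, 0]
    - [0.55, 0.84, 0.19, 0, 0]

```text
time: 30.65
ee_pos: [0.5066, 0.1555, 0.1214]
ee_rot: [[-0.133, 0.991, -0.002], [0.991, 0.133, 0.001], [0.002, -0.002, -1.0]]
contact_force: [-0.0, 0.6, -0.4]
finger_gap: 0.0661
gripper_force: 0.0
```

play_rows:
  plan:
    - [0.55, 0.3, 0.07, 0, 0]
    - [0.55, 0.6, 0.14, 0, 0]
    - [0.55, 0.84, 0.19, 0, 0]
    - [0.55, 0.84, 0.19, 0, 0]
    - [0.55, 0.84, 0.19, 0, 0]
    - [0.55, 0.84, 0.19, 0, 0]
    - [0.55, 0.84, 0.19, 0, 0]

```text
time: 31.23
ee_pos: [0.5168, 0.253, 0.1222]
ee_rot: [[-0.129, 0.992, -0.002], [0.992, 0.129, -0.001], [-0.001, -0.002, -1.0]]
contact_force: [-0.9, 0.7, -0.7]
finger_gap: 0.0663
gripper_force: 0.0
```

```bash
python3 go.py .5188 .2538 .0408 7.5
```

```text
now [0.5168 0.253  0.1222] yaw 7.43 gap 0.0663 t 31.23
[0.005, 0.019, 0.678, -0.001] rows>= 2
```

play_rows:
  plan:
    - [0.55, 0, 0.01, 0.12, 0]
    - [0.55, 0, 0.01, 0.26, 0]
    - [0.55, 0, 0.01, 0.4, 0]
    - [0.55, 0, 0.01, 0.52, 0]
    - [0.55, 0, 0.01, 0.62, 0]
    - [0.55, 0, 0.01, 0.67, 0]
    - [0.55, 0, 0.01, 0.67, 0]
    - [0.55, 0, 0.01, 0.67, 0]

```text
time: 31.9
ee_pos: [0.5186, 0.2541, 0.043]
ee_rot: [[-0.13, 0.992, -0.0], [0.992, 0.13, -0.0], [-0.0, -0.0, -1.0]]
contact_force: [0.9, 0.0, 0.1]
finger_gap: 0.0665
gripper_force: 0.0
```

```bash
python3 go.py .5188 .2538 .0408 7.5
```

```text
now [0.5186 0.2541 0.043 ] yaw 7.45 gap 0.0665 t 31.9
[-0.003, 0.002, 0.019, -0.001] rows>= 1
```

play_rows:
  plan:
    - [0.55, 0, 0, 0.02, 0]
    - [0.55, 0, 0, 0.02, 0]
    - [0.1, 0, 0, 0.02, 0]
    - [-0.4, 0, 0, 0.02, 0]
    - [-0.4, 0, 0, 0.02, 0]
    - [-0.4, 0, 0, 0.02, 0]
    - [-0.4, 0, 0, 0.02, 0]
    - [-0.4, 0, 0, 0.02, 0]
    - [-0.4, 0, 0, 0.02, 0]
    - [-0.4, 0, 0, 0.02, 0]

```text
time: 32.73
ee_pos: [0.5189, 0.2548, 0.0412]
ee_rot: [[-0.13, 0.991, 0.001], [0.991, 0.13, 0.0], [0.0, 0.001, -1.0]]
contact_force: [-1.3, 0.6, 6.1]
finger_gap: 0.0385
gripper_force: 30.3
```

play_rows:
  plan:
    - [-0.4, 0, 0, -0.1, 0]
    - [-0.4, 0, 0, -0.25, 0]
    - [-0.4, 0, 0, -0.4, 0]
    - [-0.4, 0, 0, -0.55, 0]
    - [-0.4, 0, 0, -0.7, 0]
    - [-0.4, 0, 0, -0.75, 0]
    - [-0.4, 0, 0, -0.75, 0]
    - [-0.4, 0, 0, -0.75, 0]

```text
time: 33.4
ee_pos: [0.5184, 0.2545, 0.1303]
ee_rot: [[-0.13, 0.991, 0.0], [0.991, 0.13, 0.0], [0.0, 0.0, -1.0]]
contact_force: [0.2, -0.8, -1.0]
finger_gap: 0.0385
gripper_force: 30.2
```

```bash
python3 go.py .4771 .0157 .125 9.28
```

```text
now [0.5184 0.2545 0.1303] yaw 7.48 gap 0.0385 t 33.4
[-0.964, -0.3, 0.022, -0.02] rows>= 3
[-0.954, -0.33, 0.022, 0.0] rows>= 3
```

play_rows:
  plan:
    - [-0.4, -0.1, -0.03, 0, -0.02]
    - [-0.4, -0.25, -0.08, 0, -0.02]
    - [-0.4, -0.42, -0.13, 0, -0.02]
    - [-0.4, -0.6, -0.19, 0, -0.02]
    - [-0.4, -0.78, -0.24, 0, -0.02]
    - [-0.4, -0.96, -0.3, 0, -0.02]

```text
time: 33.9
ee_pos: [0.4963, 0.1345, 0.1285]
ee_rot: [[-0.162, 0.987, -0.003], [0.987, 0.162, -0.001], [-0.0, -0.003, -1.0]]
contact_force: [-0.6, -0.7, -0.0]
finger_gap: 0.0384
gripper_force: 30.2
```

play_rows:
  plan:
    - [-0.4, -0.18, -0.06, 0, 0]
    - [-0.4, -0.36, -0.12, 0, 0]
    - [-0.4, -0.54, -0.18, 0, 0]
    - [-0.4, -0.72, -0.24, 0.01, 0]
    - [-0.4, -0.86, -0.29, 0.02, 0]
    - [-0.4, -0.96, -0.33, 0.02, 0]
    - [-0.4, -0.96, -0.33, 0.02, 0]
    - [-0.4, -0.96, -0.33, 0.02, 0]
    - [-0.4, -0.96, -0.33, 0.02, 0]

```text
time: 34.65
ee_pos: [0.4767, 0.016, 0.1271]
ee_rot: [[-0.161, 0.987, -0.002], [0.987, 0.161, 0.0], [0.001, -0.001, -1.0]]
contact_force: [-0.1, 0.2, -1.4]
finger_gap: 0.0387
gripper_force: 30.2
```

```bash
python3 go.py .4771 .0150 .0417 9.28
```

```text
now [0.4767 0.016  0.1271] yaw 9.27 gap 0.0387 t 34.65
[-0.01, 0.003, 0.712, -0.0] rows>= 3
```

play_rows:
  plan:
    - [-0.4, 0, 0, 0.12, 0]
    - [-0.4, 0, 0, 0.26, 0]
    - [-0.4, 0, 0, 0.4, 0]
    - [-0.4, 0, 0, 0.52, 0]
    - [-0.4, 0, 0, 0.61, 0]
    - [-0.4, 0, 0, 0.67, 0]
    - [-0.4, 0, 0, 0.7, 0]
    - [-0.4, 0, 0, 0.7, 0]
    - [-0.4, 0, 0, 0.7, 0]

```text
time: 35.4
ee_pos: [0.4777, 0.0157, 0.0446]
ee_rot: [[-0.162, 0.987, 0.001], [0.987, 0.162, -0.0], [-0.0, 0.001, -1.0]]
contact_force: [0.7, -0.1, -0.8]
finger_gap: 0.0382
gripper_force: 30.2
```

```bash
python3 go.py .4771 .0150 .0417 9.28
```

```text
now [0.4777 0.0157 0.0446] yaw 9.3 gap 0.0382 t 35.4
[-0.005, -0.006, 0.024, 0.0] rows>= 1
```

play_rows:
  plan:
    - [-0.4, 0, 0, 0.01, 0]
    - [-0.4, 0, 0, 0.02, 0]
    - [-0.4, 0, 0, 0.025, 0]
    - [-0.4, 0, 0, 0.025, 0]
    - [-0.4, 0, 0, 0.025, 0]

```text
time: 35.82
ee_pos: [0.478, 0.0155, 0.0421]
ee_rot: [[-0.161, 0.987, 0.002], [0.987, 0.161, -0.0], [-0.0, 0.002, -1.0]]
contact_force: [-2.4, 0.5, 5.9]
finger_gap: 0.0381
gripper_force: 30.7
```

play_rows:
  plan:
    - [0.1, 0, 0, 0, 0]
    - [0.3, 0, 0, 0, 0]
    - [0.5, 0, 0, 0, 0]
    - [0.5, 0, 0, 0, 0]
    - [0.5, 0, 0, 0, 0]
    - [0.5, 0, 0, 0, 0]
    - [0.5, 0, 0, -0.15, 0]
    - [0.5, 0, 0, -0.4, 0]
    - [0.5, 0, 0, -0.65, 0]
    - [0.5, 0, 0, -0.9, 0]
    - [0.5, 0, 0, -1, 0]
    - [0.5, 0, 0, -1, 0]

```text
time: 36.82
ee_pos: [0.4798, 0.0154, 0.1651]
ee_rot: [[-0.161, 0.987, 0.007], [0.987, 0.161, -0.001], [-0.002, 0.007, -1.0]]
contact_force: [0.7, -0.6, 1.1]
finger_gap: 0.0641
gripper_force: 0.0
```

play_rows:
  plan:
    - [0.5, 0.3, 0, -0.1, 0]
    - [0.5, 0.6, 0, -0.2, 0]
    - [0.5, 0.9, 0, -0.3, 0]
    - [0.5, 1, 0, -0.4, 0]
    - [0.5, 1, 0, -0.4, 0]

```text
time: 37.23
ee_pos: [0.4579, 0.1368, 0.2101]
ee_rot: [[-0.165, 0.986, 0.002], [0.986, 0.165, 0.001], [0.001, 0.002, -1.0]]
contact_force: [0.4, -1.2, 1.1]
finger_gap: 0.0637
gripper_force: 0.0
```

play_rows:
  plan:
    - [0.5, 0.3, 0, 0, 0]
    - [0.5, 0.6, 0, 0, 0]
    - [0.5, 0.9, 0, 0, 0]
    - [0.5, 1, 0, 0, 0]
    - [0.5, 1, 0, 0, 0]
    - [0.5, 1, 0, 0, 0]
    - [0.5, 1, 0, 0, 0]
    - [0.5, 1, 0, 0, 0]

```text
time: 37.9
ee_pos: [0.4388, 0.2509, 0.2085]
ee_rot: [[-0.16, 0.987, -0.001], [0.987, 0.16, -0.001], [-0.001, -0.001, -1.0]]
contact_force: [0.1, -0.2, 0.2]
finger_gap: 0.0646
gripper_force: 0.0
```

Run:
```python
from seg import *
im,d=grab('top','top9'); seg('top',im,d,['blue','cuplid','rim']); cv2.imwrite('pics/t9.png',im[180:400,150:540,::-1])
im,d=grab('side','side10'); cv2.imwrite('pics/s10.png',cv2.resize(im[150:330,250:490],None,fx=3,fy=3,interpolation=2)[:,:,::-1])
```

```text
top blue 407 z [0.0541 0.0764 0.0802] mean [0.4742 0.0159] rect [477.4  16.4] [39.4 57.3] 8.5
top cuplid 528 z [0.0621 0.066  0.0694] mean [ 0.4893 -0.0539] rect [488.8 -54. ] [46.8 47.3] 41.4
top rim 2196 z [0.0243 0.0287 0.0328] mean [ 0.5613 -0.0042] rect [524.  -11.5] [173.2 163. ] 9.3
```

View pics/t9.png

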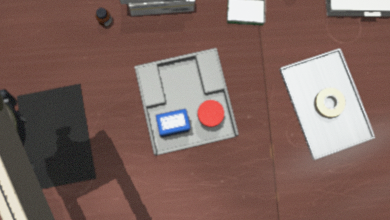

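View pics/s10.png

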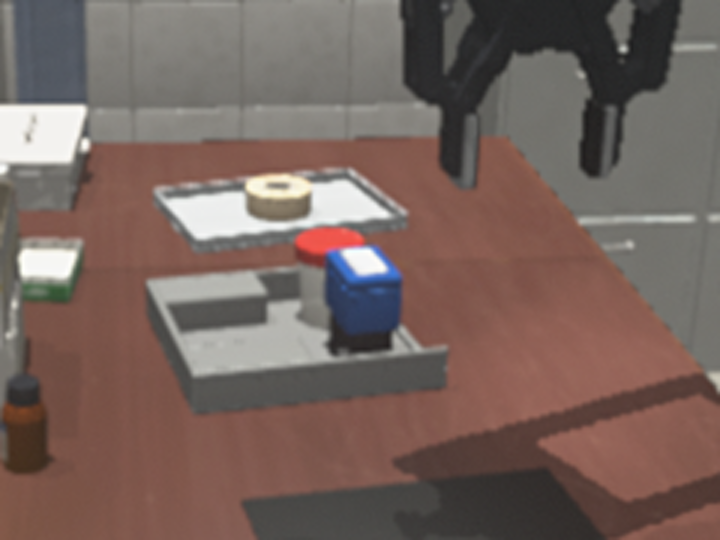

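The top crop shows the stamp (173,122) and cup (211,114) back within about 1.5 mm of where they started, and the roll in the tray at (330,102). The side view shows everything upright and the robot clear, so I hand in.

```bash
python3 -c "
from cell import ticket
print(ticket.job_done())"
```

```text
the job is handed in; nothing more can be done
None
```

I handed the job in at about 38 s: the roll lies flat in the steel tray, the cup and stamp stand upright within about 1.5 mm of their starting spots, and neither bystander was touched; no verdict was returned.

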